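# Check blind ferrules on a leaning gauge pin and sort them

## Task

Two ferrules on the plywood board need their hidden bores checked: one at a time, slide each as far as it will go onto the leaning brass gauge pin without forcing it, then stand it closed end up in the green tray if it went fully home against the dark shoulder, or in the red tray if it stopped short, before you take up the next. Leave the two ferrules on the black board, the tin and the wrench where they are.

Things in the scene. Friction and masses are not known exactly. Their poses are not given: they have to be found in the camera images.
- ferrule_a: One of four look-alike aluminium ferrules: upright cylinder, 40 mm diameter, 60 mm high, 90 to 180 g, top closed, with a dark band near it. The 26 mm blind bore opens in the underside and is either full depth (55 mm) or short (24 mm); nothing outside tells. Of the two on the plywood board none, one or both may be short. Origin: centre of the open underside; z up the axis to the closed end.
- ferrule_b: One of four look-alike aluminium ferrules: upright cylinder, 40 mm diameter, 60 mm high, 90 to 180 g, top closed, with a dark band near it. The 26 mm blind bore opens in the underside and is either full depth (55 mm) or short (24 mm); nothing outside tells. Of the two on the plywood board none, one or both may be short. Origin: centre of the open underside; z up the axis to the closed end.
- ferrule_c: One of four look-alike aluminium ferrules: upright cylinder, 40 mm diameter, 60 mm high, 90 to 180 g, top closed, with a dark band near it. The 26 mm blind bore opens in the underside and is either full depth (55 mm) or short (24 mm); nothing outside tells. Of the two on the plywood board none, one or both may be short. Origin: centre of the open underside; z up the axis to the closed end.
- ferrule_d: One of four look-alike aluminium ferrules: upright cylinder, 40 mm diameter, 60 mm high, 90 to 180 g, top closed, with a dark band near it. The 26 mm blind bore opens in the underside and is either full depth (55 mm) or short (24 mm); nothing outside tells. Of the two on the plywood board none, one or both may be short. Origin: centre of the open underside; z up the axis to the closed end.
- pin: Fixed brass pin, 24 mm diameter, 50 mm long from shoulder to tip, last 10 mm tapered to a 12 mm flat nose, leaning 30 degrees from vertical. Origin: centre of the top face of its dark shoulder (disc 48 mm across, 12 mm thick); z along the pin to its tip. A full-depth ferrule goes home, mouth on the shoulder; a short one stops with its mouth 26 mm from the shoulder.
- gauge: Fixed green stand of the pin: base plate 110 x 100 x 14 mm from x = -35 to +75 mm, on the bench, with a 60 mm high rib at x = 56 to 68 mm. Origin on the bench, 78 mm straight below the pin's origin; the pin leans towards its -x. Nothing stands above the pin.
- check_board: Fixed plywood board 110 x 240 x 12 mm carrying the two ferrules to be checked, at y = +60 and -60 mm from its middle, up to 15 mm off its centre line. Origin: centre of its underside, z up.
- stock_board: Fixed black board 110 x 240 x 12 mm, beyond the plywood one, carrying the two stock ferrules that must be left alone. Origin: centre of its underside.
- green_tray: Fixed shallow green tray 160 x 130 mm (x, y), 22 mm high, walls and floor 5 mm thick, for full-depth ferrules; it has room for two, side by side along x. Origin: centre of its underside, z up.
- red_tray: Fixed shallow red tray of the same size, for short ferrules. Origin: centre of its underside, z up.
- tin: Bystander: round tin 66 mm in diameter, 90 mm high. Origin: centre of its underside.
- wrench: Bystander: steel wrench lying on the bench. Origin near its middle, on the bench.
Things that resemble listed ones, but are neither listed nor needed, are in the scene too. Of the things that look like the green_tray, take the one that is farthest from the robot's base at the start.

How it is judged:
By the outcome, as a careful person would: the job done as asked, in the order asked, and still so for the second after the job is handed in, with the robot touching nothing.
It also fails if it takes over 72 s, if anything falls off the work surface, if the arm or the gripper's body presses on something with over 40 N, if the wrist force passes 120 N, or if a joint passes its speed limit or range.

## Robot

A 7-joint arm with a two-finger parallel gripper is mounted at the origin on the work surface. World frame = base frame: x ahead of the robot, y to its left, z up, the work surface at z = 0. Lengths are in m, angles in degrees, forces in N, time in s.
With the tool pointing down it reaches from about 0.35 to 0.775 m from the base axis. Payload 3.1 kg.
Tool frame: the origin (TCP) lies on the centre line of the jaws, within the pads' length; the fingertips stand 17 mm ahead of it and the grasp point (between the pads) lies 2 mm behind it (robot.tip_reach is the distance from the TCP to the fingertips, in m); z points along the fingers, y is the line along which they close (so a half turn about z gives the same grasp; the last joint's range is limited). The gripper opens to 85 mm and grips with 20 to 120 N. Pads are 22 mm wide; open, the fingers measure 114 mm over their backs; the gripper's body (76 mm by 85 mm) begins 54 mm behind the grasp point. The pads swing forward as they close: fully open they stand 13 mm farther back than shut.
Start: joints at [73.413, 17.813, 0.802, 86.603, -0.252, 75.585, -1.558], TCP at [0.135, -0.533, 0.248] pointing down, gripper open.
Joint ranges: [-154.91, 154.91], [-16.99, 109.72], [-72.82, 74.43], [7.12, 147.25], [-82.49, 262.49], [11.32, 116.49], [-174.64, 174.64]. Speed limits (degrees/s): [159.86, 159.86, 180, 180, 180, 180, 180].

## Interface

Orientations are given as [roll, pitch, yaw] about the fixed x, y, z axes, in that order (R = Rz(yaw) Ry(pitch) Rx(roll)).
In Python, from station import robot, fingers, vision, workorder, recognise gives the robot as it stands. Calls block until the motion is done:
- robot.move_to(position, orientation): joint-space move of the TCP to a pose.
- robot.line_to(position, orientation=None, velocity=0.15, f_stop=None): straight line of the TCP; orientation=None keeps the orientation; velocity is the mean speed in m/s. With f_stop (N) it stops when the force on the tool has changed by that much, and returns True; else False.
- robot.move_j(angles): joint-space move.
- fingers.gripper_to(opening, force=None): opening from 0.0 (shut) to 1.0 (fully open); force is the grip in N (None keeps the last); returns when the fingers have stopped.
- robot.pause(seconds).
- robot.inverse_kinematics(position, orientation): joint angles nearest the present ones, or None.
- vision.grab_frame(name): name is "scene" or "top" or "wrist"; returns the picture (480x640x3 uint8, red, green, blue); there is no depth.
- vision.calibration(name): a dict with "mtx" (3x3 intrinsics, pixels), "extrinsics" (4x4, takes a point from world to camera coordinates); the wrist camera has in their place "T_tool_cam" (4x4, takes a point from camera to tool coordinates, whose origin is the TCP and whose axes are the flange's). Camera axes: x right, y up, looking along -z (the intrinsics and any distortion apply to the point x, -y, -z); pixel columns grow to the right and rows downward; lengths in m; the calibration is good to about 2 mm. A picture is of the moment at which its call begins: read the wrist's pose just before it. calibration takes no time and is no camera call.
A pose or a line that the arm cannot do raises robot.PlanningError and nothing moves.
- workorder.close_job(): hands the job in; it is judged then, once.
Trained networks look in the newest picture that a camera, given by its name, has taken for a name from the list of things; names that differ only in an ending like _2 or _b are one class to them, and where a whole thing is asked for, a point or a joint stands for the part that bears it (a point fixed in the world has none). Each returns a list of dicts, best first, with "p" (0 to 1); they miss things now and then, are a little off and sometimes report something else, mostly with a low value. They report only what shows in the picture. A call takes as long as a camera call. They do not tell look-alikes from the thing itself.
- recognise(label, camera): "rect" ([centre column, centre row, width, height] in pixels, round what is visible of it).
Readings, each from a call of its own:
- robot.current_time_s(): time.
- robot.current_joint_positions(): joint angles.
- robot.current_dq(): joint speeds.
- robot.current_joint_torque(): joint torques, N m.
- robot.current_tool_pos(): TCP position.
- robot.current_eef_rot(): TCP orientation.
- robot.current_contact_force(): force on the tool from outside, world axes, zero at the start.
- robot.current_torque(): the same for the moment, N m.
- robot.current_finger_gap(): opening from 0.0 (shut) to 1.0 (fully open).
- robot.current_gripper_force(): force on a finger pad.
Only numpy, scipy, OpenCV 4.12 (cv2) and the standard library are available. Lean on these libraries where they do the work, as an engineer would, in place of code of your own. Each camera call takes 0.05 s, during which the arm holds its last target. There are 200 camera calls.

## Working session

There is one attempt and no reset: what is moved stays moved. The work goes in short steps, each a Python script; the robot and the scene stay as the last script left them, time stands still between calls to the robot, and variables do not carry over. Pictures are saved under pics/ and viewed, at most 10 in all, crops included, and the job is handed in when it is done.

```bash
ls; mkdir -p pics; python3 - <<'E'
from station import robot, vision, recognise
import cv2,numpy as np
for n in ("scene","top"):
    f=vision.grab_frame(n); cv2.imwrite(f"pics/{n}0.png",f[:,:,::-1])
    c=vision.calibration(n); print(n,np.round(c["mtx"],1).tolist(),np.round(c["extrinsics"],4).tolist(),[k for k in c])
    for l in ("ferrule_a","pin","gauge","check_board","stock_board","green_tray","red_tray","tin","wrench"):
        print(l,[(np.round(d["rect"]).astype(int).tolist(),round(d["p"],2)) for d in recognise(l,n)])
c=vision.calibration("wrist");print({k:np.round(v,4).tolist() for k,v in c.items()})
print(robot.current_time_s(),robot.current_tool_pos(),robot.current_eef_rot(),robot.tip_reach)
E
```

```text
pics
scene [[609.8, 0.0, 326.1], [0.0, 609.8, 227.3], [0.0, 0.0, 1.0]] [[0.7857, 0.6186, -0.0001, -0.3879], [-0.4561, 0.5794, 0.6755, 0.1934], [0.4179, -0.5306, 0.7374, -1.6659], [0.0, 0.0, 0.0, 1.0]] ['mtx', 'extrinsics']
ferrule_a [([439, 229, 15, 24], 0.91), ([388, 147, 18, 30], 0.88), ([472, 203, 20, 25], 0.73), ([370, 175, 18, 24], 0.68)]
pin [([351, 252, 25, 57], 0.8), ([439, 229, 17, 27], 0.51)]
gauge [([354, 263, 64, 72], 0.8)]
check_board [([384, 174, 69, 62], 0.89), ([418, 287, 32, 52], 0.17)]
stock_board [([453, 228, 97, 76], 0.88)]
green_tray [([117, 314, 95, 82], 0.72), ([202, 361, 105, 93], 0.56)]
red_tray [([263, 290, 94, 75], 0.84), ([471, 205, 21, 23], 0.66), ([354, 261, 67, 73], 0.27)]
tin [([417, 288, 35, 48], 0.84)]
wrench [([350, 378, 70, 64], 0.8), ([383, 176, 70, 64], 0.52)]
top [[565.2, 0.0, 313.7], [0.0, 565.2, 235.7], [0.0, 0.0, 1.0]] [[-0.0263, -0.9997, -0.0016, 0.0009], [0.9813, -0.0261, 0.1905, -0.5418], [-0.1905, 0.0034, 0.9817, -1.3817], [0.0, 0.0, 0.0, 1.0]] ['mtx', 'extrinsics']
ferrule_a [([223, 269, 22, 18], 0.78), ([244, 177, 17, 24], 0.77), ([176, 281, 23, 19], 0.71), ([469, 251, 57, 66], 0.63), ([198, 173, 18, 23], 0.56), ([220, 181, 88, 49], 0.53)]
pin [([325, 214, 20, 26], 0.56)]
gauge [([325, 216, 48, 46], 0.84), ([313, 159, 26, 34], 0.55)]
check_board [([202, 272, 103, 66], 0.58)]
stock_board [([224, 179, 90, 54], 0.84), ([174, 281, 22, 20], 0.53)]
green_tray [([470, 252, 59, 65], 0.9), ([487, 341, 58, 66], 0.69), ([174, 280, 18, 19], 0.61)]
red_tray [([387, 263, 58, 69], 0.76)]
tin []
wrench []
{'mtx': [[423.2515, 0.0, 322.9325], [0.0, 423.2515, 235.346], [0.0, 0.0, 1.0]], 'T_tool_cam': [[-0.0007, 0.9649, 0.2625, 0.0659], [1.0, 0.0004, 0.0011, 0.0014], [0.0009, 0.2625, -0.9649, -0.1264], [0.0, 0.0, 0.0, 1.0]]}
1.0 [ 0.13491837 -0.53319401  0.24833788] [1.79997150e+02 1.63202289e-03 1.42015501e+01] 0.017
```

View pics/scene0.png

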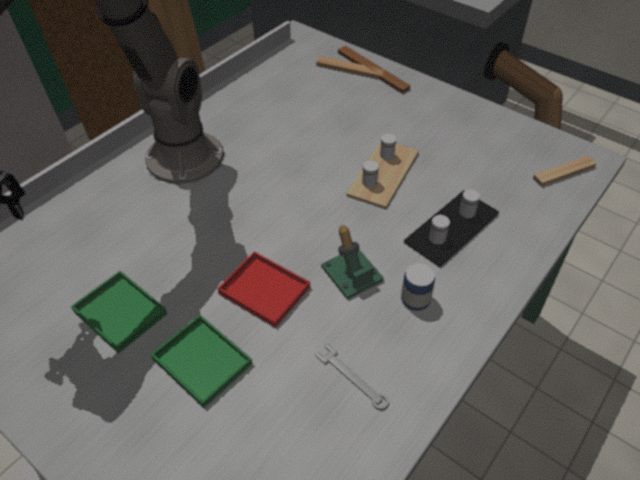

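View pics/top0.png

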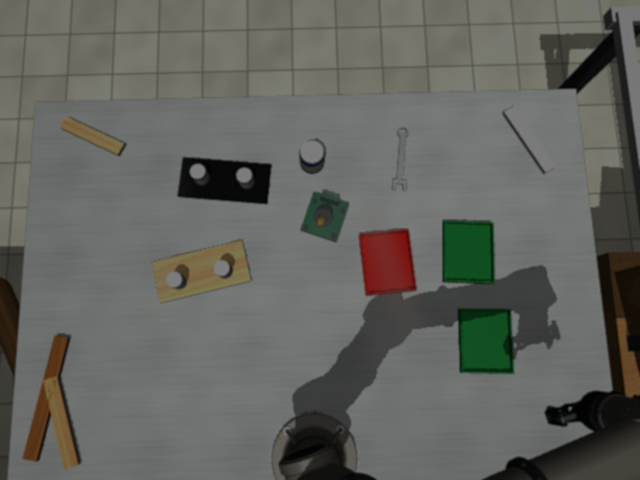

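Green tray candidates (top view): one at (468,251) and one at (486,341). The base is at (315,450), so (468,251) is the farther one and the one meant. The plywood board is at (202,272) with ferrules at (176,280) and (223,268). The black board is at (224,180), the red tray at (387,262), and the pin at (322,215) leans towards the robot. I'll confirm with a crop and measure.

```bash
cat > h.py <<'E'
from station import robot, fingers, vision, workorder, recognise
import numpy as np, cv2
from scipy.spatial.transform import Rotation as Ro
def cam(n):
    """mtx, world->cam(OpenCV axes) R,t"""
    c=vision.calibration(n); F=np.diag([1,-1,-1.])
    if n=="wrist":
        T=np.eye(4);T[:3,:3]=Ro.from_euler("xyz",robot.current_eef_rot(),degrees=True).as_matrix();T[:3,3]=robot.current_tool_pos()
        E=np.linalg.inv(T@c["T_tool_cam"])
    else: E=c["extrinsics"]
    return c["mtx"],F@E[:3,:3],F@E[:3,3]
def ray(C,uv):
    K,R,t=C; d=R.T@np.linalg.solve(K,[uv[0],uv[1],1]); return -R.T@t,d/np.linalg.norm(d)
def onz(C,uv,z):
    o,d=ray(C,uv); return o+d*(z-o[2])/d[2]
def proj(C,P):
    K,R,t=C; q=(K@(R@np.atleast_2d(P).T+t[:,None])).T; return q[:,:2]/q[:,2:]
E
python3 - <<'E'
from h import *
C=cam("top"); f=cv2.imread("pics/top0.png"); print("cam",-C[1].T@C[2])
hsv=cv2.cvtColor(f,cv2.COLOR_BGR2HSV)
m={"green":cv2.inRange(hsv,(50,120,30),(85,255,255)),"red":cv2.inRange(hsv,(0,170,60),(6,255,255))|cv2.inRange(hsv,(174,170,60),(180,255,255)),"ply":cv2.inRange(hsv,(8,60,110),(30,200,255)),"blk":cv2.inRange(hsv,(0,0,0),(180,255,22))}
for k,z in (("green",.022),("red",.022),("ply",.012),("blk",.012)):
    cs,_=cv2.findContours(m[k],cv2.RETR_EXTERNAL,cv2.CHAIN_APPROX_NONE)
    for c in cs:
        if cv2.contourArea(c)<600: continue
        P=np.array([onz(C,p,z)[:2] for p in c[:,0]],np.float32)
        (x,y),s,a=cv2.minAreaRect(P); print(k,cv2.boundingRect(c),np.round([x,y],4),np.round(s,3),round(a,1))
for uv in ((174.5,278.5),(221.5,266.5),(198,171),(243.5,175)): print("ferr",onz(C,uv,.072))
S=cam("scene")
for uv in ((369.5,167),(388,139)): print("ferrS",onz(S,uv,.072))
a=f[140:390,140:520]; cv2.imwrite("pics/crop1.png",cv2.resize(a,None,fx=2.1,fy=2.1,interpolation=cv2.INTER_CUBIC))
b=cv2.imread("pics/scene0.png")[210:310,300:400]
cv2.imwrite("pics/crop2.png",cv2.resize(b,None,fx=6,fy=6,interpolation=cv2.INTER_CUBIC))
E
```

```text
cam [ 0.26851369 -0.00852115  1.45961004]
green (460, 309, 53, 64) [ 0.2702 -0.4358] [0.129 0.156] 87.9
green (444, 221, 51, 63) [ 0.4957 -0.4116] [0.127 0.16 ] 86.0
red (360, 230, 56, 65) [ 0.475  -0.1998] [0.157 0.126] 4.2
ply (43, 377, 34, 92) [0.1006 0.6222] [0.22  0.033] 16.8
ply (152, 241, 98, 61) [0.4656 0.2803] [0.108 0.237] 12.3
ply (60, 117, 63, 36) [0.8429 0.5814] [0.177 0.033] 62.8
blk (280, 428, 95, 52) [ 0.0108 -0.0311] [0.227 0.117] 88.5
blk (486, 342, 154, 138) [ 0.0428 -0.6386] [0.169 0.47 ] 42.4
blk (615, 267, 25, 85) [ 0.3428 -0.805 ] [0.061 0.215] 82.2
blk (179, 159, 92, 44) [0.7067 0.2197] [0.233 0.105] 83.8
blk (560, 33, 56, 58) [ 1.0108 -0.7971] [0.051 0.227] 43.1
ferr [0.43952195 0.33268764 0.072     ]
ferr [0.4662874  0.21695328 0.072     ]
ferr [0.71430654 0.27825907 0.072     ]
ferr [0.70053587 0.16188599 0.072     ]
ferrS [0.46641047 0.21075373 0.072     ]
ferrS [0.44084937 0.33040191 0.072     ]
```

View pics/crop1.png

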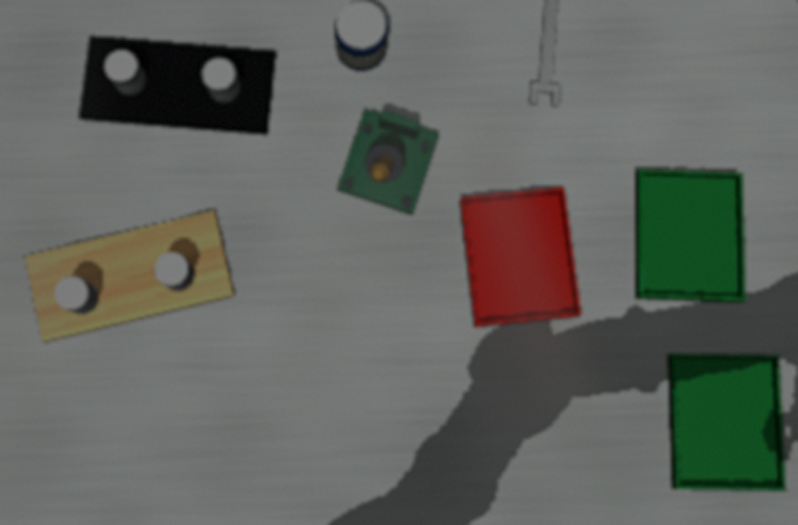

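The crop confirms it. The plywood ferrules are at the left, crop (72,293) and (175,268); the target far green tray is at upper right, (690,232). Next I'll estimate the gauge pose, check reach, and look at the pin and first ferrule with the wrist camera from matching relative poses.

```bash
cat >> h.py <<'E'
def Rm(o): return Ro.from_euler("xyz",o,degrees=True).as_matrix()
def hover(P,o,d):
    """TCP d metres short of point P along tool z"""
    return np.asarray(P)-d*Rm(o)[:,2]
E
python3 - <<'E'
from h import *
C=cam("top")
cr=np.array([(365,108),(438,130),(412,214),(337,190)])/2.1+140
P=np.array([onz(C,u,.014)[:2] for u in cr]); print(P.round(3).tolist())
# corners order: far-left,far-right,near-right,near-left -> model
M=np.array([(.075,.05),(.075,-.05),(-.035,-.05),(-.035,.05)])
H,_=cv2.estimateAffinePartial2D(M,P); 
g=np.degrees(np.arctan2(H[1,0],H[0,0])); print("gauge",H[:,2],g,np.hypot(H[0,0],H[1,0]))
o=np.r_[H[:,2],.078]; ax=Ro.from_euler("z",g,degrees=True).apply([-.5,0,np.cos(np.pi/6)])
for n in("top","scene"): print(n,proj(cam(n),[o,o+.05*ax]).round(1).tolist())
tip=o+.05*ax; O=[180,-30,g]
for d in (.13,.06,-.01): print("pin",robot.inverse_kinematics(hover(tip,O,d),O))
for y in (g,g+30,60):
  for p in ((.4395,.333),(.4663,.217)):
    for z in (.19,.05): print(y,p,z,robot.inverse_kinematics([*p,z],[180,0,y]))
for p in ((.4957,-.4116),(.475,-.2)): print(p,robot.inverse_kinematics([*p,.05],[180,0,g]))
E
```

```text
[[0.668, -0.017], [0.637, -0.108], [0.531, -0.071], [0.564, 0.021]]
gauge [ 0.58143053 -0.0372682 ] -19.266988505819008 0.9940805241795669
top [[322.8, 217.9], [320.0, 223.6]]
scene [[346.9, 245.8], [341.0, 225.5]]
pin [  64.86369774   -8.58000781  -68.10905198  119.42721341    6.58081849
   36.34608243 -118.60107577]
pin [  51.77591582   11.01241043  -65.6788011   121.01239873   45.47012908
   35.82245848 -153.83511452]
pin [  19.39944759   15.11216647  -29.30813575  121.65069265   51.37743117
   26.27065796 -159.78826966]
-19.266988505819008 (0.4395, 0.333) 0.19 [ -63.02772547   22.09178826   32.44508655   92.68122027  -12.4920651
   68.87627811 -137.2295201 ]
-19.266988505819008 (0.4395, 0.333) 0.05 [ -12.52529763   34.13546508  -36.71936204   99.57143538   24.34851218
   54.46696179 -168.21841001]
-19.266988505819008 (0.4663, 0.217) 0.19 [  22.52981042   33.24082915  -71.69200572   95.75590042   32.56354859
   75.21440091 -164.40990504]
-19.266988505819008 (0.4663, 0.217) 0.05 [  12.30956379   37.03115286  -54.2688387   105.07453814   35.73948163
   56.82344421 -166.42775972]
10.
[... 550 characters left out ...]
23336421]
60 (0.4395, 0.333) 0.19 [ -9.27913672  25.39984784 -41.03180066  90.54043811  17.36901055
  70.60556367 -83.38128923]
60 (0.4395, 0.333) 0.05 [ -9.69755362  35.48735251 -41.05419797  99.466187    27.5403515
  55.5477051  -91.47661806]
60 (0.4663, 0.217) 0.19 [ 13.52010004  24.60185402 -53.99398035  96.00528701  20.97171212
  70.21348794 -75.23900938]
60 (0.4663, 0.217) 0.05 [  5.86774272  32.69314881 -43.98836914 105.28441098  27.87128185
  53.36447598 -80.73551954]
(0.4957, -0.4116) [ 40.15224776  38.09275326  -3.04413742  84.39646866   2.22456193
  57.56960968 -72.70477789]
(0.475, -0.2) [ 31.22722978  26.25542534 -13.26963592 105.95213011   7.77200032
  48.66488219 -95.13273574]
```

View pics/crop2.png

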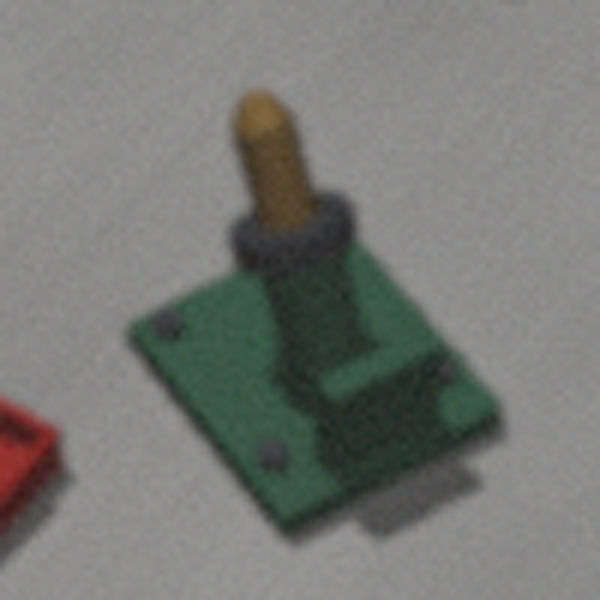

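```bash
python3 - <<'E'
from h import *
C=cam("scene"); ims=[]
o=np.array([.5835,-.036,.078]); g=-19.27; ax=Ro.from_euler("z",g,degrees=True).apply([-.5,0,np.cos(np.pi/6)])
def look(P,O,name):
    robot.move_to(hover(P,O,.12),O); robot.pause(.2)
    c=cam("wrist"); f=vision.grab_frame("wrist"); cv2.imwrite(f"pics/{name}.png",f[:,:,::-1]); np.savez(f"{name}.npz",K=c[0],R=c[1],t=c[2],p=robot.current_tool_pos(),o=robot.current_eef_rot())
    print(name,robot.current_joint_positions().round(1).tolist(),proj(c,P).round(1).tolist(),robot.current_time_s()); ims.append(f[:,:,::-1])
robot.move_j([4,8,0,115,0,50,-105])
print(robot.current_tool_pos(),robot.current_eef_rot())
look(o+.05*ax,[180,-30,g],"wpin")
robot.move_j([-37,20,0,92,0,68,-115])
look([.4400,.332,.072],[180,0,12],"wfa")
cv2.imwrite("pics/w01.png",cv2.resize(np.hstack(ims),(800,300),interpolation=cv2.INTER_AREA))
E
```

```text
[ 0.4566988  -0.05003056  0.14562854] [-178.19310722   -6.79676746  -19.1993291 ]
wpin [-4.0, -2.9, -6.6, 121.0, 23.5, 38.0, -135.7] [[316.8, 234.8]] 3.9417
wfa [-38.4, 20.1, -0.4, 91.6, 0.2, 68.3, -116.9] [[318.4, 234.4]] 5.6917
```

View pics/w01.png

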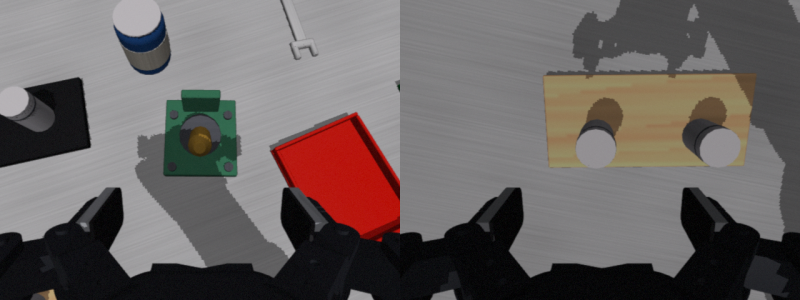

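Left: the pin is seen almost end-on at about (320,220) full-size. Right: the ferrule top disc is at about (315,235), near the prediction (318,234). I'll enlarge the pin and fit it.

```bash
python3 - <<'E'
import cv2,numpy as np
f=cv2.imread("pics/wpin.png"); a=f[150:300,250:400]
cv2.imwrite("pics/c3.png",cv2.resize(a,None,fx=4,fy=4,interpolation=cv2.INTER_CUBIC))
E
```

```text
(no output)
```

View pics/c3.png

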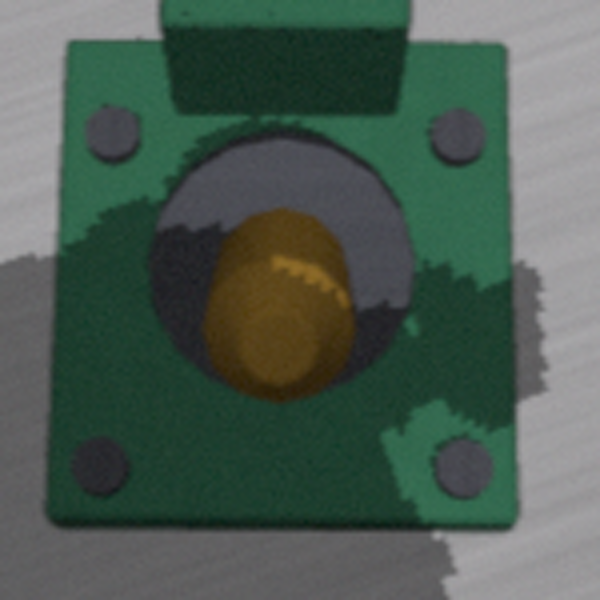

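```bash
python3 - <<'E'
from h import *
from scipy.optimize import least_squares
def ld(n): d=np.load(n+".npz"); return (d["K"],d["R"],d["t"]),d["p"],d["o"]
C,p,o=ld("wpin")
obs=np.array([(278,344),(282,267),(70,42),(507,44)])/4+[250,150]-.375
w=np.array([2,2,1,1.])[:,None]
def model(v):
    R=Ro.from_euler("z",v[2],degrees=True); b=np.array([v[0],v[1],0])
    return b+R.apply([[-.025,0,.078+.05*np.cos(np.pi/6)],[0,0,.078],[.075,.05,.014],[.075,-.05,.014]])
r=least_squares(lambda v:(w*(proj(C,model(v))-obs)).ravel(),[.583,-.036,-19],x_scale=[.01,.01,1])
print(r.x,(proj(C,model(r.x))-obs).round(1).tolist())
# nose offset in tool frame
print("nose tool",Rm(o).T@(model(r.x)[0]-p),"axis in tool",Rm(o).T@Ro.from_euler("z",r.x[2],degrees=True).apply([-.5,0,.866]))
C,p,o=ld("wfa"); f=cv2.cvtColor(cv2.imread("pics/wfa.png"),cv2.COLOR_BGR2GRAY)
print(f[235,280:350:3])
u,v=315,235
for th in (115,130):
    m=(f>th).astype(np.uint8); n,lab,st,ce=cv2.connectedComponentsWithStats(m,connectivity=4); k=lab[v,u]; print(th,st[k],ce[k]); 
S=cam("scene")
for n,s in(("top",C),): pass
print(onz(C,(315,235),.072), onz(C,((718-400)*1.6,146*1.6),.072))
E
```

```text
[  0.58235983  -0.03748909 -20.14771616] [[0.0, 0.1], [0.0, 0.6], [-0.8, -2.3], [0.6, -1.7]]
nose tool [ 7.24788325e-05 -6.04719311e-04  1.18545245e-01] axis in tool [-0.00252279 -0.00516995 -0.99996145]
[124 144 144 144 143 143 144 143 146 144 143 143 144 145 143 144 144 144
 146 144 144 145 121 130]
115 [     0      0    616    443 181888] [262.03964528 221.49031822]
130 [  238   206   317    70 11762] [399.22419657 243.28269002]
[0.43920312 0.33392392 0.072     ] [0.46405707 0.2197683  0.072     ]
```

```bash
cat >> h.py <<'E'
PIN=np.array([.58236,-.03749,.078]); G=-20.15
AX=Ro.from_euler("z",G,degrees=True).apply([-.5,0,np.cos(np.pi/6)]); OP=[180,-30,G]
def disc(f,C,P):
    """centre of a ferrule's light top disc in picture f (RGB) near world point P"""
    f=cv2.GaussianBlur(f,(5,5),0).astype(int); u,v=proj(C,P)[0].astype(int); ref=np.median(f[v-6:v+7,u-6:u+7].reshape(-1,3),0)
    m=(np.abs(f-ref).max(2)<12).astype(np.uint8); m=cv2.morphologyEx(m,cv2.MORPH_OPEN,np.ones((5,5)))
    _,lab=cv2.connectedComponents(m,connectivity=4); c=cv2.findContours((lab==lab[v,u]).astype(np.uint8),0,cv2.CHAIN_APPROX_NONE)[0][0]
    e=cv2.fitEllipse(cv2.convexHull(c)); print("disc",np.round(e[0],1),np.round(e[1],1)); return onz(C,e[0],P[2])
def tcp(s): return PIN+AX*(s+.038)   # TCP for a ferrule mouth s metres from the shoulder
def tool_force(): return Rm(robot.current_eef_rot()).T@robot.current_contact_force()
def where():
    d=robot.current_tool_pos()-PIN; print("s %.4f"%(d@AX-.038),"F tool",tool_force().round(1),"gap %.3f"%robot.current_finger_gap(),"t %.1f"%robot.current_time_s())
E
cat > pick.py <<'E'
from h import *
def pick(P,O):
    q=[*P[:2],.05]; robot.line_to([*P[:2],.12],O,.25); robot.line_to(q,O,.12,f_stop=10)
    print("at",robot.current_tool_pos()); fingers.gripper_to(0,40); where()
    robot.line_to([*P[:2],.2],O,.25); where()
    assert robot.current_finger_gap()>.3
    robot.move_j([-4,-2.9,-6.6,121,23.5,38,-135.7]); robot.line_to(tcp(.09),OP,.2); where()
E
python3 - <<'E'
from pick import *
d=np.load("wfa.npz"); C=(d["K"],d["R"],d["t"])
P=disc(cv2.imread("pics/wfa.png")[:,:,::-1],C,[.4392,.3339,.072]); print(P)
assert np.hypot(*(P[:2]-[.4392,.3339]))<.004
pick(P,[180,0,12])
f=vision.grab_frame("wrist"); cv2.imwrite("pics/ins1.png",f[100:400,120:520,::-1])
E
```

```text
disc [312.9 238.4] [61.1 62. ]
[0.43687232 0.33474626 0.072     ]
at [0.43781634 0.33545405 0.05115777]
s 0.0707 F tool [-0.8  1.  -4.4] gap 0.460 t 7.4
s 0.1988 F tool [ 0.1 -0.3  2.3] gap 0.461 t 8.1
s 0.0894 F tool [-0.4  0.3  1.3] gap 0.463 t 9.8
```

View pics/ins1.png

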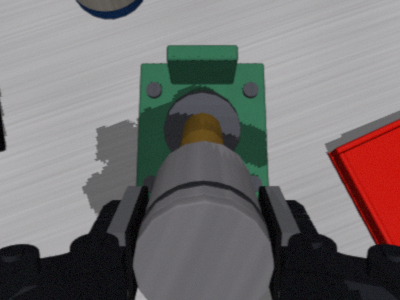

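The ferrule is held square and in line with the pin (both at about column 203 of the crop). I'll slide it on gently with a force stop.

```bash
cat >> h.py <<'E'
def slide(s,v,f):
    r=robot.line_to(tcp(s),OP,v,f_stop=f); robot.pause(.15); where(); 
    d=robot.current_tool_pos()-tcp(s); print("hit",r,"lateral err tool mm",(1e3*Rm(OP).T@d).round(2)); return r
E
python3 - <<'E'
from h import *
robot.pause(.2); where()
if not slide(.056,.08,6): slide(-.003,.03,8)
E
```

```text
s 0.0910 F tool [-1.2  0.5  1.9] gap 0.463 t 10.0
s 0.0564 F tool [-0.3 -0.1  2.2] gap 0.457 t 10.8
hit False lateral err tool mm [ 0.44 -0.29 -0.41]
s 0.0272 F tool [ 1.   0.1 -4.8] gap 0.461 t 12.0
hit True lateral err tool mm [ -0.42  -0.32 -30.18]
```

The lateral forces are near zero and it stopped at s = 27 mm, where a short bore should stop (26 mm), so this one is short and goes in the red tray. I'll place it, verify, then look at the second ferrule.

```bash
cat > place.py <<'E'
from h import *
def place(c,yaw,dx,name):
    slide(.09,.15,None); O=[180,0,yaw]; a=np.radians(yaw); x,y=c[0]+dx*np.cos(a),c[1]+dx*np.sin(a)
    b=-np.degrees(np.arctan2(y,x)); robot.move_j([b,18,0,95,0,67,yaw-90+b])
    robot.move_to([x,y,.12],O); robot.line_to([x,y,.055],O,.15); r=robot.line_to([x,y,.038],O,.03,f_stop=4); robot.pause(.1)
    print("down",r,robot.current_tool_pos(),"F",tool_force().round(1)); fingers.gripper_to(.85); robot.pause(.1)
    robot.line_to([x,y,.19],O,.25); robot.pause(.1); f=vision.grab_frame("wrist"); cv2.imwrite(f"pics/{name}.png",f[:,:,::-1]); print(robot.current_time_s()); return f
E
python3 - <<'E'
from place import *
a=place((.475,-.1998),4.2,.036,"pl1")
robot.move_j([-25,20,0,95,0,66,-103]); P=[.4641,.2198,.072]; O=[180,0,12]
fingers.gripper_to(1.0); robot.move_to(hover(P,O,.12),O); robot.pause(.2)
c=cam("wrist"); b=vision.grab_frame("wrist"); np.savez("wfb.npz",K=c[0],R=c[1],t=c[2]); cv2.imwrite("pics/wfb.png",b[:,:,::-1])
print(disc(b,c,P),robot.current_time_s())
cv2.imwrite("pics/w02.png",cv2.resize(np.hstack([a,b])[:,:,::-1],(800,300),interpolation=cv2.INTER_AREA))
E
```

```text
s 0.0888 F tool [-1.  -0.7  0.5] gap 0.460 t 12.7
hit False lateral err tool mm [-1.22  0.72  1.18]
down True [ 0.51154246 -0.19736538  0.04380248] F [ 0.   0.1 -5. ]
16.8333
disc [322.5 237.7] [61.9 62. ]
[0.46226659 0.21745128 0.072     ] 19.1583
```

View pics/w02.png

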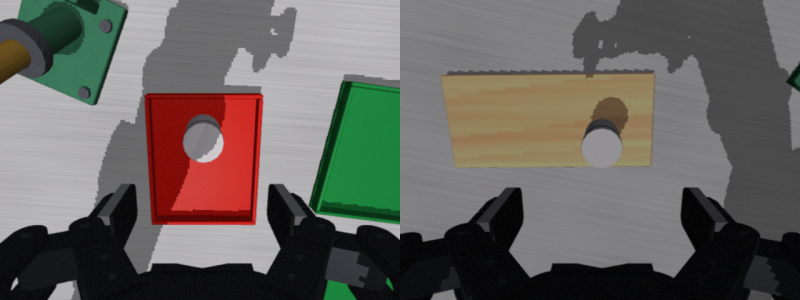

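The first ferrule stands upright in the red tray at (203,140) left; the second is at (602,148) right. I'll pick the second one and gauge it.

```bash
python3 - <<'E'
from pick import *
pick(np.array([.46227,.21745,.072]),[180,0,12])
f=vision.grab_frame("wrist"); cv2.imwrite("pics/ins2.png",f[:,:,::-1])
robot.pause(.2); where()
if not slide(.056,.08,6): slide(-.003,.03,8)
f=vision.grab_frame("wrist"); cv2.imwrite("pics/ins3.png",f[100:400,120:520,::-1])
E
```

```text
at [0.46334759 0.21798949 0.05113035]
s 0.0385 F tool [-0.1 -0.3 -4.6] gap 0.452 t 20.8
s 0.1670 F tool [-0.6 -0.2  1.5] gap 0.454 t 21.6
s 0.0893 F tool [-0.7 -0.1  0.9] gap 0.454 t 22.9
s 0.0909 F tool [0.1 0.4 0.6] gap 0.455 t 23.1
s 0.0564 F tool [-0.2 -0.2  1. ] gap 0.454 t 23.8
hit False lateral err tool mm [ 0.44 -0.28 -0.4 ]
s 0.0268 F tool [ 2.4 -0.4 -4.4] gap 0.453 t 25.1
hit True lateral err tool mm [ -0.25  -0.64 -29.82]
```

View pics/ins3.png

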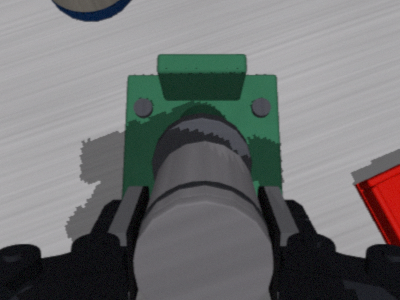

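This one also stopped at about 27 mm. To rule out a jam, I'll back off, shift slightly to relieve the 2 N side force, and push again with a little more force.

```bash
python3 - <<'E'
from h import *
import h
X=Rm(OP)[:,0];Y=Rm(OP)[:,1]
for dx,dy in ((.0006,0),(-.0004,.0004)):
    slide(.034,.05,None); h.PIN=PIN+dx*X+dy*Y; slide(.034,.05,None); slide(.015,.03,12); h.PIN=PIN
E
```

```text
s 0.0339 F tool [-1.4 -1.8 -0.3] gap 0.453 t 25.6
hit False lateral err tool mm [-0.52 -0.28  0.11]
s 0.0338 F tool [-3.4 -2.7  0.5] gap 0.454 t 26.0
hit False lateral err tool mm [-0.91 -0.23  0.2 ]
s 0.0266 F tool [ 1.5  1.  -4.8] gap 0.453 t 26.5
hit True lateral err tool mm [ -0.52  -0.72 -11.65]
s 0.0339 F tool [-1.  -1.3 -0.1] gap 0.460 t 27.0
hit False lateral err tool mm [-0.39 -0.12  0.09]
s 0.0340 F tool [-0.6 -2.3  1.3] gap 0.453 t 27.4
hit False lateral err tool mm [ 0.01 -0.44  0.01]
s 0.0264 F tool [ 1.2  0.8 -3.7] gap 0.453 t 27.9
hit True lateral err tool mm [  0.08  -0.71 -11.35]
```

The stop repeats at 26.5 mm with the side load relieved, so the second is short too. It goes in the red tray's other spot.

```bash
python3 - <<'E'
from place import *
a=place((.475,-.1998),4.2,-.036,"pl2")
robot.pause(.3); b=vision.grab_frame("top"); s=vision.grab_frame("scene")
cv2.imwrite("pics/fin.png",cv2.resize(np.hstack([a,s])[:,:,::-1],(800,300),interpolation=cv2.INTER_AREA))
E
```

```text
s 0.0888 F tool [-1.6  0.  -0.1] gap 0.452 t 28.6
hit False lateral err tool mm [-1.25  0.71  1.16]
down True [ 0.43943123 -0.20277489  0.04282071] F [ 0.5  0.7 -3.6]
32.875
```

View pics/fin.png

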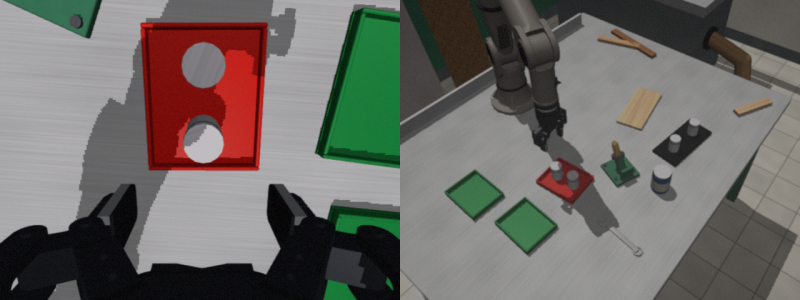

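Both ferrules stand upright in the red tray, at (203,65) and (203,140) on the left and (557,170) and (572,180) on the right. The stock ferrules, tin and wrench haven't moved, and the gripper is clear.

```bash
python3 -c "
from station import workorder; print(workorder.close_job())"
```

```text
the job is handed in; nothing more can be done
None
```

Both plywood-board ferrules stopped short on the pin, with the mouth about 27 mm from the shoulder, so both now stand closed end up in the red tray; the job was handed in at about 33 s.

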